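# Slide the top carton from its case onto the bench scale

### The arm

A 6-joint arm with a two-finger parallel gripper is mounted at the origin on the work surface. World frame = base frame: x ahead of the robot, y to its left, z up, the work surface at z = 0. Lengths are in m, angles in rad, forces in N, time in s.
With the tool pointing down it reaches from about 0.275 to 0.725 m from the base axis. Payload 5.6 kg.
Tool frame: the origin (TCP) lies at the very end of the fingers, on their centre line; the grasp point (between the pads) lies 19 mm behind it; z points along the fingers, y is the direction in which the jaws open and shut (so a half turn about z gives the same grasp; the last joint's range is limited). The gripper opens to 85 mm and grips with 20 to 120 N. Pads are 22 mm wide; open, the fingers measure 114 mm over their backs; the gripper's body (76 mm by 85 mm) begins 54 mm behind the grasp point. The pads swing forward as they close: fully open they stand 13 mm farther back than shut.
Start: joints at [-0.965, 0.255, 0.108, 0, -1.424, -0.285], TCP at [0.173, -0.522, 0.231] pointing down, gripper open.
Joint ranges: [-2.95, 2.95], [-1.21, 1.97], [-1.09, 1.5], [-2.87, 1.71], [-2.94, -0.07], [-3.05, 3.05]. Speed limits (rad/s): [2.57, 2.57, 3.14, 3.14, 3.14, 3.14].

### API

Orientations are given as a unit quaternion [x, y, z, w].
In Python, from workcell import r gives the robot as it stands.
- The arm moves only by the shell command python3 -m inch 'ROWS' [FORCE]. ROWS is a JSON object of lists of equal length, an entry for each row: "travel": the shift along the tool's x, y, z in cm, a list of three; "dr": the turn, a rotation vector about the tool's x, y, z in rad, a list of three; "jaw": the finger opening in cm, from 0 to 8.54. A call has 1 to 12 rows; each row is the pose to reach, as a shift and turn from the pose measured when the call began, along the tool's axes at that moment; what a row does not reach only later rows make up. A row lasts 1/8 s, in which the tool goes at most 62.5 mm and 10.7 degrees, less where a joint would pass 70% of its speed; a pose out of reach is approached as far as the arm can. A call with a gripper value outside its range is refused whole. The fingers move at their own pace and stop on an object; FORCE is the grip in N (left out, the last holds). Time passes only in rows, so rows that repeat a pose let the fingers close. It gives the time, the measured TCP pose, the force and the opening at its end, in the units of the state.
- r.sense(): the state, without advancing time (a new reading comes with each control period).
- r.read_camera(name): name is "scene" or "side" or "wrist"; returns the picture (420x560x3 uint8, blue, green, red); there is no depth.
- r.get_calibration(name): a dict with "fx", "fy", "cx", "cy" (pixels), "T" (4x4, takes a point from camera to world coordinates); the wrist camera has in their place "tool_from_camera" (4x4, takes a point from camera to tool coordinates, whose origin is the TCP and whose axes are the flange's). Camera axes: x right, y down, z forward; pixel columns grow to the right and rows downward; lengths in m; the calibration is good to about 2 mm. A picture is of the moment at which its call begins: read the wrist's pose just before it. get_calibration takes no time and is no camera call.
- r.sign_off(): hands the job in, once; it reports no verdict.
The state is a dict: "time_s": time; "joint_pos": joint angles; "dq": joint speeds; "joint_torque": joint torques, N m; "position": TCP position; "ee_rot": TCP orientation; "ft_force": force on the tool from outside, world axes, zero at the start; "wrist_torque": the same for the moment, N m; "width": opening from 0.0 (shut) to 1.0 (fully open).
Only numpy, scipy, OpenCV 4.12 (cv2) and the standard library are available. Lean on these libraries where they do the work, as an engineer would, in place of code of your own. Each camera call takes 0.05 s, during which the arm holds its last target. There are 200 camera calls.

### The job

Check-weigh a carton of coffee stirrers: from above, press lightly on the top carton in the cut-open case, draw it out sideways through the case's low front onto the scale's platter, then push it flush and square against the platter's raised back stop, about midway along it, and let go. Slide it all the way, never lift it; it is thin cardboard that a hard press (more than about 2.5 kg) dents. Leave the cartons under it where they lie and do not shift the jar, the cups or the tape.

Things in the scene. Friction and masses are not known exactly. Their poses are not given: they have to be found in the camera images.
- case: open cardboard shipping case, fixed on the bench, 173 mm along its x, 124 mm along its y, walls 4 mm thick and 126 mm high on three sides (+x, -x, +y), 13 to 20 mm above the top carton; the front, towards its -y, is cut down to a 16 mm lip. Floor 4 mm thick. Origin: centre of its underside on the bench.
- carton_top: top one of three equal white lidded cartons in the case: 160 mm along its x, 110 mm along its y, about 0.4 kg. Origin: centre of its underside, 72 mm above the bench at the start. 34 mm high with the lid home, but its tight lid stands 0 to 7 mm proud: feel for the top. Gap to the walls 2 to 3 mm. Slides easily on card and steel; 8 to 13 N pressed on the lid drags it. Dents above 25 N.
- carton_mid: carton below the top one, same size, 34 mm high, lid home; origin at the centre of its underside. Held by friction alone, with its front free, it can be dragged along by mistake.
- carton_low: lowest carton, same size, 34 mm high, lid home; origin at the centre of its underside, on the floor of the case.
- scale: low bench scale, fixed beside the case's low front. Steel platter 230 mm along its x, 170 mm along its y, top 69 mm above the bench: 3 mm lower than the top carton's underside at the start. Its +y edge faces the case, gap 10 to 25 mm; its -y edge is turned up as a back stop 18 mm high, 3 mm thick. Display on the -x side, under 52 mm high. Origin: on the bench under the platter's centre.
- stop_face (a point): middle of the foot of the back stop's inner face, at platter height; x runs along the stop, y points away from the stop over the platter towards the case, z up. A carton lying flush has its centre 55 mm from here along y.
- jar: bystander: closed jar, 80 mm across, 125 mm high, beyond the case; origin at the centre of its base
- cups: bystander: upside-down stack of paper cups, 82 mm across, 140 mm high, behind the case's +y wall; origin at the centre of its base
- tape: bystander: roll of parcel tape lying flat, 90 mm across, 48 mm high, on the bench behind the scale's back stop; origin at the centre of its base

How it is judged:
On the way:
1. the top carton, sliding, bridges from the carton below it to the platter and rests on both (contact force between carton_top and carton_mid above 0.1 N and contact force between carton_top and scale above 0.1 N), for 0.1 s.
At the end, for the whole second after the job is handed in: The top carton lies flat and still on the platter, its front within 5 mm of the back stop and square to it within 0.06 rad, its middle within 30 mm of the middle of the stop; the other two cartons lie within 10 mm of where they were (y of carton_top in the frame of stop_face below 0.06 m and x of carton_top in the frame of stop_face between -0.03 and 0.03 m and z of carton_top in the frame of stop_face between -0.004 and 0.004 m and angle between the x axis of carton_top and the x axis of stop_face, either way round below 0.06 rad and angle between carton_top's own z axis and vertical below 0.05 rad and linear speed of carton_top below 0.01 m/s and distance of each of carton_mid, carton_low from where it was at the start of the episode below 0.01 m); the robot touches nothing.
It fails at once if the top carton is pressed or pushed with more than 25 N (contact force between the fingers and carton_top above 25 N).
It fails at once if the top carton is lifted or tipped (height (world z) of carton_top above 0.085 m or angle between carton_top's own z axis and vertical above 0.25 rad).
It fails at once if a carton below is dragged more than 10 mm (distance of any of carton_mid, carton_low from where it was at the start of the episode above 0.01 m).
It fails at once if a bystander is shifted more than 15 mm (distance of any of jar, cups, tape from where it was at the start of the episode above 0.015 m).
It also fails if it takes over 72 s, if anything falls off the work surface, if the arm or the gripper's body presses on something with over 40 N, if the wrist force passes 120 N, or if a joint passes its speed limit or range.

## Working session

There is one attempt and no reset: what is moved stays moved. The work goes in short steps, Python scripts to look and compute and a shell command to move; the robot and the scene stay as the last step left them, time stands still between calls to the robot, and variables do not carry over. Pictures are saved under pics/ and viewed, about 8 in all and at most 12, crops included, and the job is handed in when it is done.

```bash
ls; mkdir -p pics; python3 - <<'E'
from workcell import r
import cv2
for n in("scene","side"):
    cv2.imwrite(f"pics/{n}0.png",cv2.resize(r.read_camera(n),(800,600),interpolation=cv2.INTER_CUBIC))
    c=r.get_calibration(n);print(n,{k:(v.round(3).tolist() if k=="T" else v) for k,v in c.items()})
print(r.get_calibration("wrist"));print(r.sense())
E
```

```text
pics
scene {'fx': 518.901511821613, 'fy': 518.901511821613, 'cx': 279.78900917215435, 'cy': 209.34008576394476, 'T': [[0.002, 0.676, -0.737, 1.348], [1.0, -0.001, 0.002, 0.029], [0.001, -0.737, -0.676, 0.784], [0.0, 0.0, 0.0, 1.0]]}
side {'fx': 410.37168373394263, 'fy': 410.37168373394263, 'cx': 277.2061591055603, 'cy': 205.25128490345116, 'T': [[0.998, -0.042, 0.046, 0.567], [-0.062, -0.607, 0.793, -0.75], [-0.006, -0.794, -0.608, 0.691], [0.0, 0.0, 0.0, 1.0]]}
{'fx': 298.81511344570777, 'fy': 298.81511344570777, 'cx': 276.38012812101204, 'cy': 213.51796067682776, 'tool_from_camera': array([[ 9.08117011e-04, -9.44816152e-01, -3.27599779e-01,
         8.41348364e-02],
       [ 9.99999588e-01,  8.54878023e-04,  3.06514471e-04,
         1.06219079e-03],
       [-9.54197224e-06, -3.27599922e-01,  9.44816538e-01,
        -1.42774193e-01],
       [ 0.00000000e+00,  0.00000000e+00,  0.00000000e+00,
         1.00000000e+00]])}
{'time_s': 0.1, 'joint_pos': array([-9.65394804e-01,  2.55701584e-01,  1.07154478e-01, -4.33476829e-04,
       -1.42388463e+00, -2.84576006e-01]), 'dq': array([8.34660477e-04, 9.58336984e-05, 2.20293283e-03, 2.80862113e-03,
       2.99437640e-04, 1.98327856e-05]), 'joint_torque': array([-1.30075416e-03, -3.87603164e+01,  2.38474417e+01,  5.37782639e+00,
       -3.80183221e-03, -9.19575712e-06]), 'position': array([ 0.17335436, -0.52151372,  0.23048537]), 'ee_rot': array([-1.59694129e-01,  9.87166182e-01,  8.30349783e-04, -1.58477805e-04]), 'ft_force': array([ 1.08326074,  1.28385549, -0.28828659]), 'wrist_torque': array([-0.01502058,  0.01873931, -0.02995178]), 'width': 1.0022310377932766}
```

View pics/scene0.png

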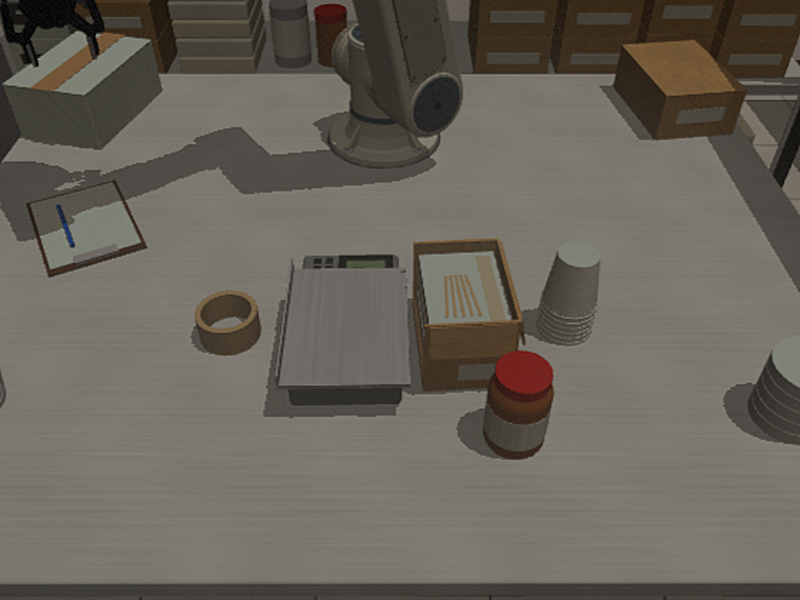

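View pics/side0.png

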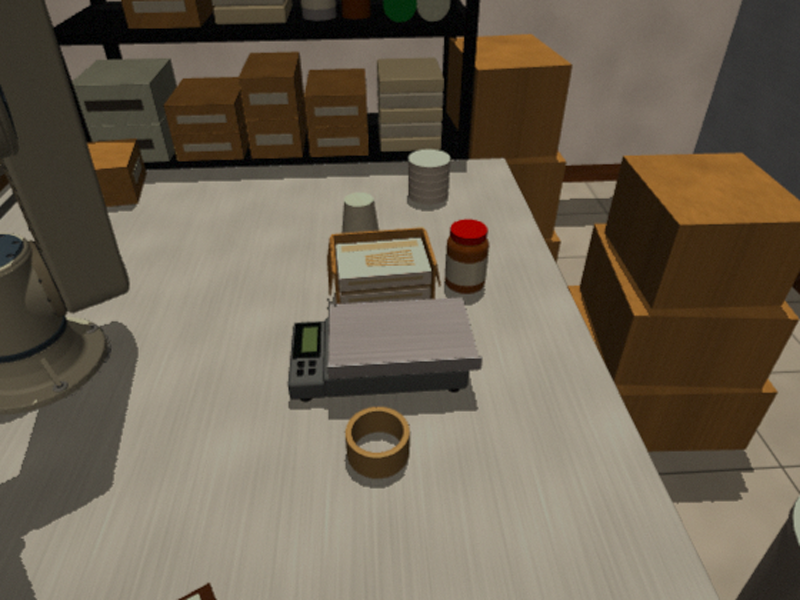

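The scene view shows the platter at (285-410, 268-388), the case at (413-522, 240-390), and the tape, cups and jar clear of both. The side view agrees. I'll enlarge a crop of each for accurate corner positions.

```bash
python3 - <<'E'
import cv2
from workcell import r
# scene crop origin (185,165) px of 560x420, 200x150 x4 ; side crop (195,150)
a=r.read_camera("scene")[160:295,190:370]; b=r.read_camera("side")[150:285,195:375]
for n,i in(("c_scene",a),("c_side",b)):
    i=cv2.convertScaleAbs(i,alpha=1.5)
    cv2.imwrite(f"pics/{n}.png",cv2.resize(i,None,fx=4.4444,fy=4.4444,interpolation=cv2.INTER_CUBIC))
E
```

```text
(no output)
```

View pics/c_scene.png

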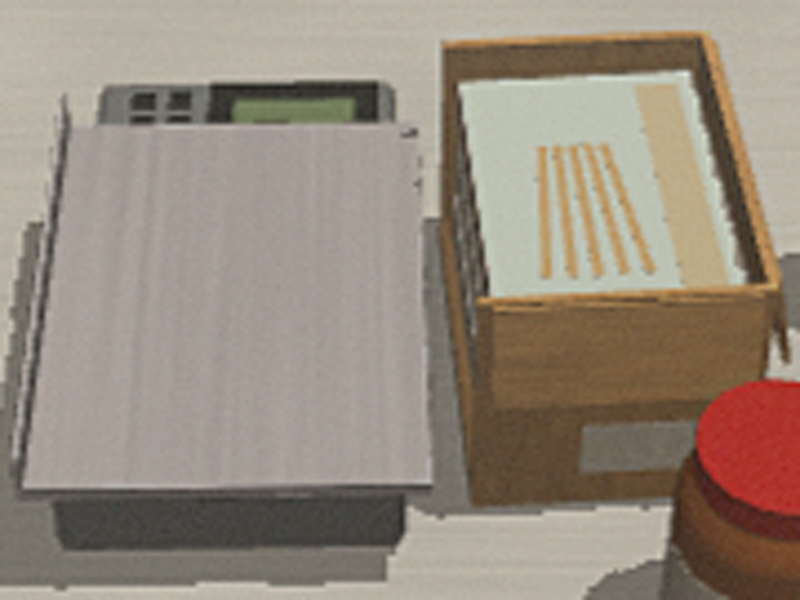

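View pics/c_side.png

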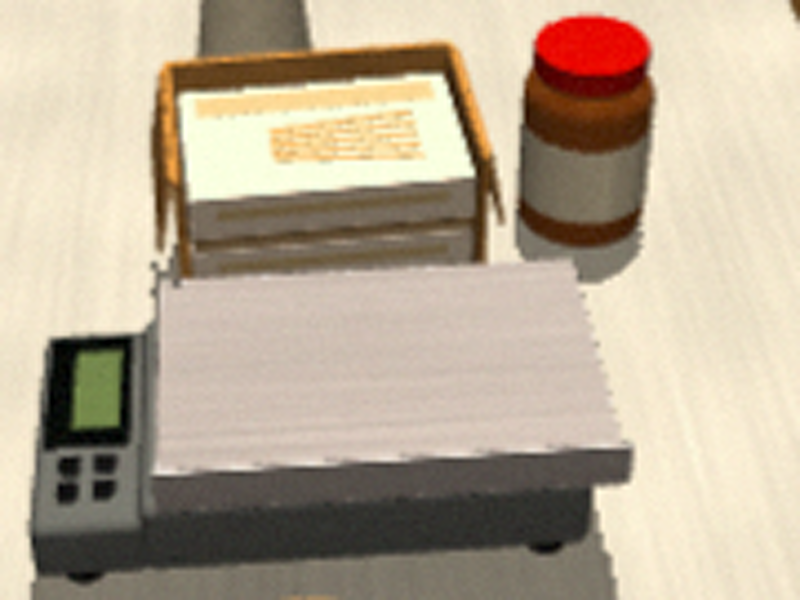

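Crop readings:
- **Scene, platter:** corners (432,485) and (418,125). The stop top runs (65,95) to (12,470).
- **Scene, case rim:** (443,42), (712,35), (780,285), (490,302).
- **Side, carton top:** (190,202), (475,178), (443,75), (180,95).
- **Side, platter:** edge (160,280) to (575,262). The stop top runs (152,472) to (632,447).

```bash
cat >h.py <<'E'
import numpy as np
from workcell import r
O={"scene":(190,160),"side":(195,150)}
def ray(n,p):
    c=r.get_calibration(n);u=(np.array(p)+.5)/4.4444-.5+O[n]
    T=np.array(c["T"]);d=T[:3,:3]@[(u[0]-c["cx"])/c["fx"],(u[1]-c["cy"])/c["fy"],1]
    return T[:3,3],d
def at(n,p,z):
    o,d=ray(n,p);return (o+d*(z-o[2])/d[2])[:2].round(4)
E
python3 - <<'E'
from h import *
def sh(t,n,ps,z):
    q=[at(n,p,z) for p in ps];print(t,z,*[x.tolist() for x in q])
    for a,b in zip(q,q[1:]): d=b-a;print("   L %.4f ang %.2f"%(np.hypot(*d),np.degrees(np.arctan2(d[1],d[0]))))
sh("platter sc","scene",[(418,125),(432,485),(22,488)],.069)
sh("stop sc","scene",[(65,95),(12,470)],.087)
sh("case sc","scene",[(443,42),(712,35),(780,285),(490,302)],.126)
for z in(.106,.110,.113):
  sh("cart sc","scene",[(460,82),(690,72),(743,283)],z)
  sh("cart sd","side",[(190,202),(475,178),(443,75),(180,95)],z)
sh("platter sd","side",[(160,280),(575,262)],.069)
sh("stop sd","side",[(152,472),(632,447)],.087)
sh("jar","scene",[(780,440)],.125)
E
```

```text
platter sc 0.069 [0.4991, 0.0396] [0.7269, 0.0436] [0.7284, -0.1235]
   L 0.2278 ang 1.01
   L 0.1671 ang -89.49
stop sc 0.087 [0.4982, -0.1285] [0.7345, -0.1248]
   L 0.2363 ang 0.90
case sc 0.126 [0.5073, 0.0507] [0.5022, 0.1755] [0.6686, 0.1865] [0.6785, 0.0672]
   L 0.1249 ang 92.34
   L 0.1668 ang 3.78
   L 0.1197 ang -85.26
cart sc 0.106 [0.5119, 0.0589] [0.5046, 0.1668] [0.6468, 0.1758]
   L 0.1081 ang 93.87
   L 0.1425 ang 3.62
cart sd 0.106 [0.517, 0.0601] [0.6745, 0.0718] [0.667, 0.1797] [0.5095, 0.1687]
   L 0.1579 ang 4.25
   L 0.1082 ang 93.98
   L 0.1579 ang -176.00
cart sc 0.11 [0.5169, 0.0587] [0.5096, 0.166] [0.6509, 0.1749]
   L 0.1075 ang 93.89
   L 0.1416 ang 3.60
cart sd 0.11 [0.5173, 0.0546] [0.6738, 0.0661] [0.6663, 0.1734] [0.5099, 0.1624]
   L 0.1569 ang 4.20
   L 0.1076 ang 94.00
   L 0.1568 ang -175.98
cart sc 0.113 [0.5206, 0.0585] [0.5133, 0.1654] [0.654, 0.1742]
   L 0.1071 ang 93.91
   L 0.1410 ang 3.58
cart sd 0.113 [0.5176, 0.0504] [0.6732, 0.0619] [0.6658, 0.1686] [0.5101, 0.1577]
   L 0.1560 ang 4.23
   L 0.1070 ang 93.97
   L 0.1561 ang -176.00
platter sd 0.069 [0.4985, 0.0395] [0.7278, 0.0396]
   L 0.2293 ang 0.02
stop sd 0.087 [0.5008, -0.1286] [0.7284, -0.1272]
   L 0.2276 ang 0.35
jar 0.125 [0.753, 0.1762]
```

```bash
cat >>h.py <<'E'
from scipy.spatial.transform import Rotation as R
def state():
    s=r.sense();return np.array(s["position"]),R.from_quat(s["ee_rot"]),s
def plan(xyz,yaw_y):
    """travel cm / dr for TCP at xyz, tool down, tool y at yaw_y degrees"""
    p,q,s=state();a=np.radians(yaw_y)
    y=np.array([np.cos(a),np.sin(a),0]);z=np.array([0,0,-1.]);x=np.cross(y,z)
    g=R.from_matrix(np.c_[x,y,z])
    print("travel",(q.inv().apply(np.array(xyz)-p)*100).round(2),"dr",(q.inv()*g).as_rotvec().round(4),"F",s["ft_force"].round(2),"t",s["time_s"],"pos",p.round(4))
E
python3 -c "
from h import *
plan([.590,.128,.135],184)
plan([.590,.128,.16],184)"
```

```text
travel [-60.02  48.5    9.63] dr [ 1.1000e-03  7.0000e-04 -1.3198e+00] F [-0.64 -0.09  0.63] t 0.2 pos [ 0.1734 -0.5217  0.2307]
travel [-60.02  48.51   7.13] dr [ 1.1000e-03  7.0000e-04 -1.3198e+00] F [-0.64 -0.09  0.63] t 0.2 pos [ 0.1734 -0.5217  0.2307]
```

```bash
python3 -m inch '{"travel":[[-5,4,0],[-10,8,0],[-15,12,0],[-20,16,0],[-25,20,0],[-30,24,0],[-35,28,0],[-40,32,0],[-45,36,0],[-50,40,0],[-55,44.5,0],[-60,48.5,0]],"dr":[[0,0,-0.11],[0,0,-0.22],[0,0,-0.33],[0,0,-0.44],[0,0,-0.55],[0,0,-0.66],[0,0,-0.77],[0,0,-0.88],[0,0,-0.99],[0,0,-1.1],[0,0,-1.21],[0,0,-1.32]],"jaw":[4,4,4,4,4,4,4,4,4,4,4,4]}'
python3 -c "
from h import *
plan([.590,.128,.125],184)"
```

```text
time_s: 1.7
position: [0.5789, 0.1114, 0.2312]
ee_rot: [0.733, -0.68, -0.0, -0.0]
ft_force: [1.2, -0.7, 1.1]
width: 0.469
travel [-1.57 -1.23 10.62] dr [0.0003 0.001  0.0042] F [ 1.16 -0.68  1.05] t 1.7 pos [0.5789 0.1114 0.2312]
```

```bash
python3 -m inch '{"travel":[[-1.57,-1.23,3],[-1.57,-1.23,6],[-1.57,-1.23,9],[-1.57,-1.23,10],[-1.57,-1.23,10.6],[-1.57,-1.23,10.6]],"dr":[[0,0,0.004],[0,0,0.004],[0,0,0.004],[0,0,0.004],[0,0,0.004],[0,0,0.004]],"jaw":[4,4,4,4,4,4]}'
python3 - <<'E'
from h import *
import cv2
plan([.590,.128,.115],184)
a=r.read_camera("side")[90:300,150:430];w=r.read_camera("wrist")
w=cv2.resize(w,(400,300));a=cv2.resize(a,(400,300),interpolation=cv2.INTER_CUBIC)
cv2.imwrite("pics/pre.png",cv2.convertScaleAbs(np.hstack([a,w]),alpha=1.4))
E
```

```text
time_s: 2.45
position: [0.5903, 0.128, 0.126]
ee_rot: [0.731, -0.682, -0.0, -0.001]
ft_force: [0.2, -0.1, 0.8]
width: 0.47
travel [0.   0.04 1.1 ] dr [-0.0008  0.0012  0.0001] F [ 0.21 -0.11  0.79] t 2.45 pos [0.5903 0.128  0.126 ]
```

View pics/pre.png

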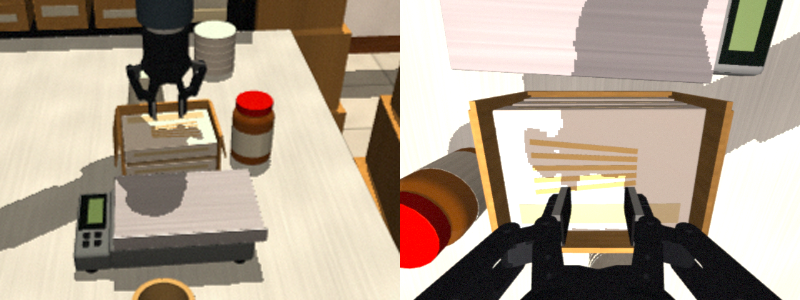

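The picture shows both fingers centred between the case's side walls over the rear half of the carton. Next I'll feel downwards.

```bash
python3 -m inch '{"travel":[[0,0,0.5],[0,0,0.9],[0,0,1.1],[0,0,1.2]],"dr":[[0,0,0],[0,0,0],[0,0,0],[0,0,0]],"jaw":[4,4,4,4]}'; for i in 1 2 3; do :; done; python3 -m inch '{"travel":[[0,0,0.1],[0,0,0.1]],"dr":[[0,0,0],[0,0,0]],"jaw":[4,4]}'
```

```text
time_s: 3.05
position: [0.5905, 0.1281, 0.1142]
ee_rot: [0.731, -0.682, -0.0, -0.001]
ft_force: [-0.3, -0.6, -0.2]
width: 0.464
time_s: 3.3
position: [0.5905, 0.1281, 0.1131]
ee_rot: [0.731, -0.682, -0.0, -0.001]
ft_force: [-0.3, 0.1, -0.4]
width: 0.472
```

```bash
python3 -m inch '{"travel":[[0,0,0.05],[0,0,0.1],[0,0,0.1]],"dr":[[0,0,0],[0,0,0],[0,0,0]],"jaw":[4,4,4]}'
```

```text
time_s: 3.68
position: [0.5905, 0.1281, 0.1121]
ee_rot: [0.731, -0.682, -0.0, -0.001]
ft_force: [0.5, 0.5, -0.2]
width: 0.466
```

```bash
f(){ :; }; python3 -m inch '{"travel":[[0,0,0.05],[0,0,0.1],[0,0,0.1]],"dr":[[0,0,0],[0,0,0],[0,0,0]],"jaw":[4,4,4]}' | grep -E 'pos|ft'
```

```text
position: [0.5905, 0.128, 0.1111]
ft_force: [-0.2, -0.2, -0.3]
```

```bash
python3 -m inch '{"travel":[[0,0,0.05],[0,0,0.1],[0,0,0.1]],"dr":[[0,0,0],[0,0,0],[0,0,0]],"jaw":[4,4,4]}' | grep -E 'pos|ft'
```

```text
position: [0.5904, 0.1281, 0.11]
ft_force: [0.2, 0.2, 0.0]
```

```bash
python3 -m inch '{"travel":[[0,0,0.05],[0,0,0.1],[0,0,0.1]],"dr":[[0,0,0],[0,0,0],[0,0,0]],"jaw":[4,4,4]}' | grep -E 'pos|ft'
```

```text
position: [0.5904, 0.1281, 0.1089]
ft_force: [-0.1, 0.3, 0.3]
```

```bash
python3 -m inch '{"travel":[[0,0,0.05],[0,0,0.1],[0,0,0.1]],"dr":[[0,0,0],[0,0,0],[0,0,0]],"jaw":[4,4,4]}' | grep -E 'pos|ft'
```

```text
position: [0.5903, 0.1281, 0.1079]
ft_force: [1.1, 0.4, 0.0]
```

```bash
python3 -m inch '{"travel":[[0,0,0.05],[0,0,0.1],[0,0,0.1]],"dr":[[0,0,0],[0,0,0],[0,0,0]],"jaw":[4,4,4]}' | grep -E 'pos|ft'
```

```text
position: [0.5904, 0.128, 0.1074]
ft_force: [-1.0, 0.8, 4.5]
```

Contact at z≈0.1075, and about 9 N per mm. I'll press a little more.

```bash
python3 -m inch '{"travel":[[0,0,0.07],[0,0,0.1],[0,0,0.1]],"dr":[[0,0,0],[0,0,0],[0,0,0]],"jaw":[4,4,4]}' | grep -E 'pos|ft'; python3 -c "
from h import *
plan([.5925,.098,.1064],184)"
```

```text
position: [0.5905, 0.1281, 0.1074]
ft_force: [-2.2, -0.7, 6.9]
travel [3.01 0.01 0.09] dr [-0.002   0.0012  0.0006] F [-2.25 -0.74  6.93] t 5.925 pos [0.5905 0.1281 0.1074]
```

```bash
python3 -m inch '{"travel":[[0,0,0.15],[0.2,0,0.16],[0.5,0,0.16],[0.8,0,0.16],[1.1,0,0.16]],"dr":[[0,0,0],[0,0,0],[0,0,0],[0,0,0],[0,0,0]],"jaw":[4,4,4,4,4]}' | grep -E 'pos|ft'; python3 - <<'E'
from h import *
import cv2
plan([.5925,.098,.1064],184)
a=r.read_camera("scene")[160:295,190:370];b=r.read_camera("side")[150:285,195:375]
cv2.imwrite("pics/d1.png",cv2.convertScaleAbs(np.vstack([cv2.resize(x,(400,300),interpolation=cv2.INTER_CUBIC) for x in(a,b)]),alpha=1.4))
E
```

```text
position: [0.5922, 0.1183, 0.1074]
ft_force: [-2.6, 3.4, 8.8]
travel [2.03 0.12 0.1 ] dr [-0.0055  0.0033  0.001 ] F [-2.64  3.39  8.77] t 6.55 pos [0.5922 0.1183 0.1074]
```

View pics/d1.png

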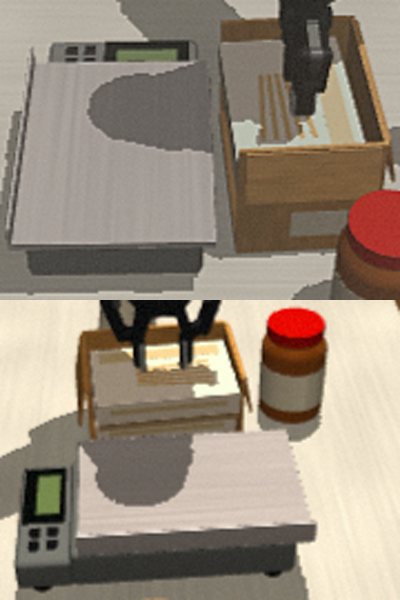

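The carton's front edge now sits slightly ahead of the one below, and the lid pattern has moved with the fingers, so it is dragging. I'll continue at about 10 N.

```bash
python3 -m inch '{"travel":[[0.4,0,0.15],[0.8,0.05,0.16],[1.2,0.05,0.16],[1.6,0.05,0.16],[2,0.05,0.16],[2.3,0.05,0.16]],"dr":[[0,0,0],[-0.004,0.003,0],[-0.004,0.003,0],[-0.004,0.003,0],[-0.004,0.003,0],[-0.004,0.003,0]],"jaw":[4,4,4,4,4,4]}' | grep -E 'pos|ft'; python3 - <<'E'
from h import *
import cv2
plan([.596,.075,.1064],184)
b=r.read_camera("side")[160:260,205:330];w=r.read_camera("wrist")
cv2.imwrite("pics/d2.png",cv2.convertScaleAbs(np.hstack([cv2.resize(b,(400,320),interpolation=cv2.INTER_CUBIC),cv2.resize(w,(400,320))]),alpha=1.4))
E
```

```text
position: [0.5945, 0.096, 0.1074]
ft_force: [-1.1, 4.0, 8.9]
travel [2.1 0.  0.1] dr [-0.0051  0.0016  0.0013] F [-1.15  3.98  8.9 ] t 7.4 pos [0.5945 0.096  0.1074]
```

View pics/d2.png

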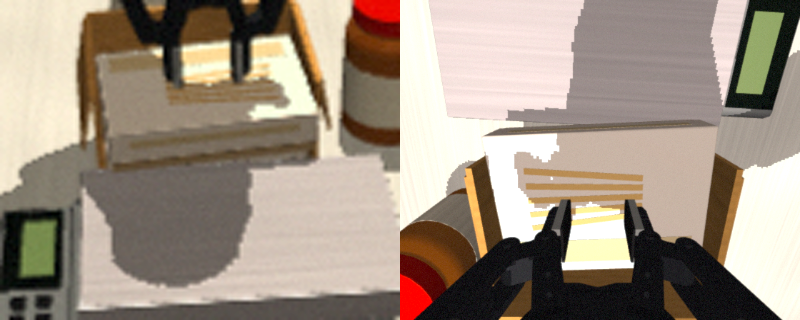

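The wrist view shows the carton about 32 mm out of the case with the fingers still at the same spot on the lid, so no slip.

```bash
python3 -m inch '{"travel":[[0.4,0,0.15],[0.8,0,0.16],[1.2,0,0.16],[1.6,0,0.16],[2,0,0.16],[2.4,0,0.16],[2.8,0,0.16]],"dr":[[0,0,0],[-0.004,0.003,0],[-0.004,0.003,0],[-0.004,0.003,0],[-0.004,0.003,0],[-0.004,0.003,0],[-0.004,0.003,0]],"jaw":[4,4,4,4,4,4,4]}' | grep -E 'pos|ft'; python3 -c "
from h import *
plan([.60,.049,.1064],184)"
```

```text
position: [0.5983, 0.0687, 0.1077]
ft_force: [0.4, 3.8, 9.6]
travel [ 1.97 -0.03  0.13] dr [-0.006  -0.0003  0.0017] F [0.45 3.78 9.55] t 8.375 pos [0.5983 0.0687 0.1077]
```

```bash
python3 -m inch '{"travel":[[0.3,0,0.16],[0.6,0,0.17],[0.9,0,0.18],[1.2,0,0.19]],"dr":[[-0.004,0,0],[-0.004,0,0],[-0.004,0,0],[-0.004,0,0]],"jaw":[4,4,4,4]}' | grep -E 'pos|ft'; python3 -c "
from h import *
plan([.60,.049,.1064],184)"
```

```text
position: [0.6005, 0.0574, 0.1072]
ft_force: [0.7, 1.1, 7.1]
travel [0.83 0.11 0.08] dr [-0.0059  0.0008  0.0021] F [0.71 1.05 7.08] t 8.875 pos [0.6005 0.0574 0.1072]
```

```bash
python3 -m inch '{"travel":[[0.3,0,0.16],[0.6,0,0.18],[0.9,0,0.19],[1.2,0,0.2],[1.5,0,0.21],[1.8,0,0.22]],"dr":[[-0.004,0,0],[-0.004,0,0],[-0.004,0,0],[-0.004,0,0],[-0.004,0,0],[-0.004,0,0]],"jaw":[4,4,4,4,4,4]}' | grep -E 'pos|ft'; python3 - <<'E'
from h import *
import cv2
plan([.602,.02,.1054],184)
b=r.read_camera("side")[160:260,205:330];w=r.read_camera("wrist")
cv2.imwrite("pics/d3.png",cv2.convertScaleAbs(np.hstack([cv2.resize(b,(400,320),interpolation=cv2.INTER_CUBIC),cv2.resize(w,(400,320))]),alpha=1.3))
E
```

```text
position: [0.6033, 0.0402, 0.1066]
ft_force: [-1.2, 2.3, 7.6]
travel [2.   0.28 0.11] dr [-0.0061  0.0018  0.0026] F [-1.16  2.35  7.57] t 9.625 pos [0.6033 0.0402 0.1066]
```

View pics/d3.png

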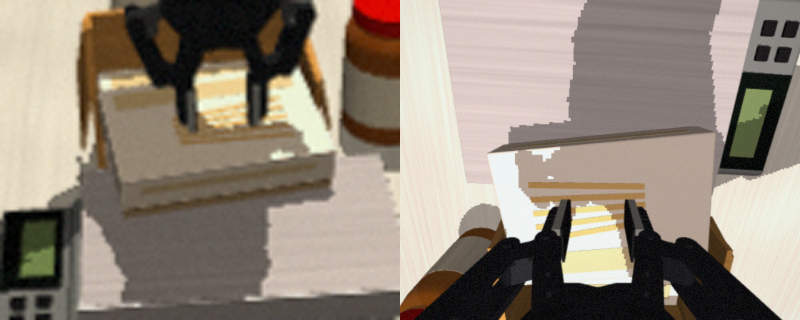

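The carton now bridges onto the platter, yawed about 2-3° CCW relative to the tool. I'll keep drawing it out and turn it clockwise gradually.

```bash
python3 -m inch '{"travel":[[0.3,0,0.17],[0.6,0,0.19],[0.9,0,0.21],[1.2,0,0.23],[1.5,0,0.24],[1.8,0,0.25],[2.1,0,0.26]],"dr":[[-0.004,0,0],[-0.004,0,0.01],[-0.004,0,0.015],[-0.004,0,0.02],[-0.004,0,0.025],[-0.004,0,0.03],[-0.004,0,0.035]],"jaw":[4,4,4,4,4,4,4]}' | grep -E 'pos|ft'; python3 -c "
from h import *
plan([.607,.000,.1044],180.6)"
```

```text
position: [0.6069, 0.0196, 0.1061]
ft_force: [0.2, 3.1, 9.8]
travel [1.96 0.06 0.17] dr [-0.0075  0.0028  0.0272] F [0.18 3.1  9.77] t 10.6 pos [0.6069 0.0196 0.1061]
```

```bash
python3 -m inch '{"travel":[[0.3,0,0.14],[0.6,0,0.16],[0.9,0,0.18],[1.2,0,0.2],[1.5,0,0.21],[1.8,0,0.22],[2.1,0,0.23]],"dr":[[-0.005,0,0],[-0.005,0,0.01],[-0.005,0,0.015],[-0.005,0,0.02],[-0.005,0,0.025],[-0.005,0,0.03],[-0.005,0,0.03]],"jaw":[4,4,4,4,4,4,4]}' | grep -E 'pos|ft'; python3 - <<'E'
from h import *
import cv2
plan([.610,-.02,.1044],180.6)
a=r.read_camera("scene")[160:295,190:370];w=r.read_camera("wrist")
cv2.imwrite("pics/d4.png",cv2.convertScaleAbs(np.hstack([cv2.resize(a,(400,300),interpolation=cv2.INTER_CUBIC),cv2.resize(w,(400,300))]),alpha=1.3))
E
```

```text
position: [0.6096, -0.0006, 0.1058]
ft_force: [-0.6, 2.8, 8.7]
travel [ 1.94 -0.02  0.13] dr [-0.0077  0.004  -0.0022] F [-0.63  2.76  8.73] t 11.475 pos [ 6.096e-01 -6.000e-04  1.058e-01]
```

View pics/d4.png

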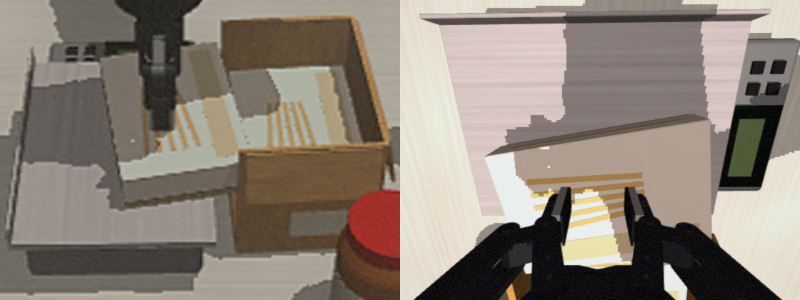

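The carton is out of the case and yawed about 8° CCW, because the −x finger is carrying most of the load. Tilting slightly to load the +x finger should pull the lagging side forward.

```bash
python3 -m inch '{"travel":[[0,0,0.13],[0.3,0,0.15],[0.7,0,0.18],[1.1,0,0.2],[1.5,0,0.22],[1.9,0,0.24],[2.3,0,0.25],[2.5,0,0.26]],"dr":[[-0.015,0,0],[-0.03,0,0],[-0.03,0,0],[-0.03,0,0],[-0.03,0,0.0],[-0.03,0,0.0],[-0.03,0,0],[-0.03,0,0]],"jaw":[4,4,4,4,4,4,4,4]}' | grep -E 'pos|ft'; python3 - <<'E'
from h import *
import cv2
plan([.610,-.04,.1034],180.6)
b=r.read_camera("scene");cv2.imwrite("pics/raw5.png",b);w=r.read_camera("wrist");cv2.imwrite("pics/raw5w.png",w)
E
```

```text
position: [0.6114, -0.0255, 0.1047]
ft_force: [-0.7, 3.5, 7.6]
travel [1.45 0.15 0.13] dr [ 0.0179  0.0045 -0.0018] F [-0.65  3.47  7.56] t 12.575 pos [ 0.6114 -0.0255  0.1047]
```

```bash
python3 -m inch '{"travel":[[0.3,0,0.13],[0.6,0,0.14],[0.9,0,0.15],[1.2,0,0.16],[1.5,0,0.17],[1.7,0,0.17]],"dr":[[-0.015,0,0],[-0.015,0,0],[-0.015,0,0],[-0.015,0,0],[-0.015,0,0.0],[-0.015,0,0.0]],"jaw":[4,4,4,4,4,4]}' | grep -E 'pos|ft'; python3 - <<'E'
from h import *
import cv2
plan([.610,-.06,.1034],180.6)
a=r.read_camera("scene")[160:295,190:370];w=r.read_camera("wrist")
cv2.imwrite("pics/d5.png",cv2.convertScaleAbs(np.hstack([cv2.resize(a,(400,300),interpolation=cv2.INTER_CUBIC),cv2.resize(w,(400,300))]),alpha=1.3))
E
```

```text
position: [0.6133, -0.0422, 0.1049]
ft_force: [0.4, 4.1, 8.4]
travel [1.78 0.34 0.16] dr [ 0.0276  0.0049 -0.0011] F [0.42 4.15 8.43] t 13.425 pos [ 0.6133 -0.0422  0.1049]
```

View pics/d5.png

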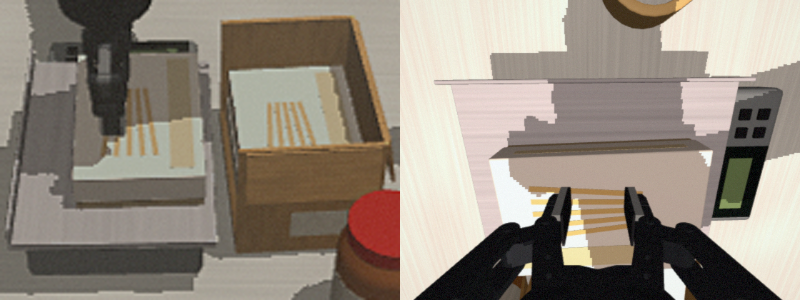

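The carton is now almost square, and the middle carton hasn't visibly moved. I'll level the press and drag on towards the stop, gap about 20 mm.

```bash
python3 -m inch '{"travel":[[0,0,0.13],[0.3,0,0.14],[0.6,0,0.15],[0.9,0,0.16],[1.2,0,0.16],[1.4,0,0.16]],"dr":[[0.012,0,0],[0.018,0,0],[0.018,0,0],[0.018,0,0],[0.018,0,0.0],[0.018,0,0.0]],"jaw":[4,4,4,4,4,4]}' | grep -E 'pos|ft'; python3 -c "
from h import *
plan([.613,-.07,.1034],180.6)"
```

```text
position: [0.6146, -0.056, 0.1045]
ft_force: [-0.2, 3.7, 6.0]
travel [1.4  0.17 0.1 ] dr [ 0.0062  0.0053 -0.0008] F [-0.19  3.75  5.97] t 14.275 pos [ 0.6146 -0.056   0.1045]
```

```bash
python3 -m inch '{"travel":[[0,0,0.13],[0.2,0,0.14],[0.4,0,0.15],[0.6,0,0.15],[0.8,0,0.15]],"dr":[[0.003,0,0],[0.003,0,0],[0.003,0,0],[0.003,0,0],[0.003,0,0.0]],"jaw":[4,4,4,4,4]}' | grep -E 'pos|ft'; python3 -m inch '{"travel":[[0,0,-0.5],[0,0,-2],[0,0,-4],[0,0,-4]],"dr":[[0,0,0],[0,0,0],[0,0,0],[0,0,0]],"jaw":[4,4,8.5,8.5]}' | grep -E 'pos|ft'; python3 - <<'E'
from h import *
import cv2
plan([.613,.010,.145],180.6)
a=r.read_camera("scene")[160:295,190:370];b=r.read_camera("side")[150:285,195:375]
cv2.imwrite("pics/d6.png",cv2.convertScaleAbs(np.vstack([cv2.resize(x,(780,585),interpolation=cv2.INTER_CUBIC)[:300] if i==0 else cv2.resize(x,(780,585),interpolation=cv2.INTER_CUBIC)[250:550] for i,x in enumerate((a,b))]),alpha=1.3))
E
```

```text
position: [0.6159, -0.0635, 0.1044]
ft_force: [0.3, 3.9, 7.7]
position: [0.6171, -0.0639, 0.1466]
ft_force: [-0.7, -0.9, 0.1]
travel [-7.39  0.33  0.21] dr [-0.0044  0.0057 -0.0002] F [-0.7  -0.87  0.07] t 15.4 pos [ 0.6171 -0.0639  0.1466]
```

View pics/d6.png

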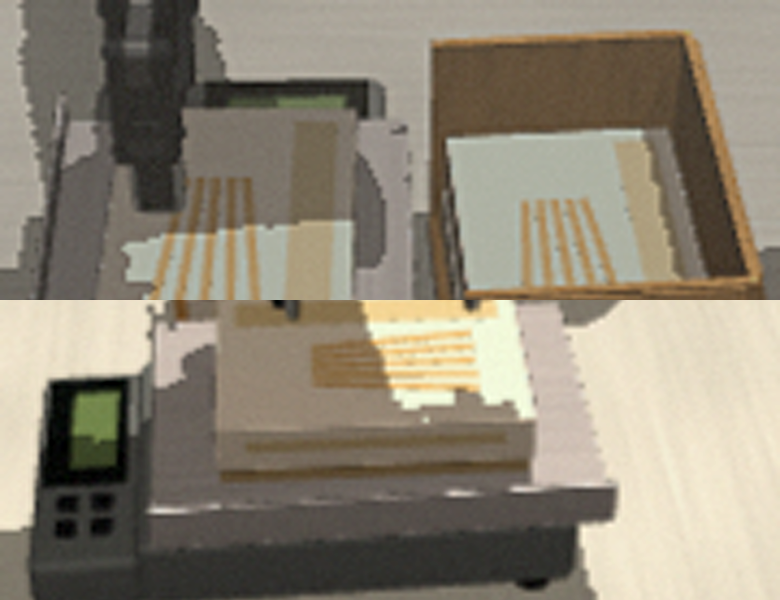

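In the picture the carton is close to square and roughly 15 mm from the stop, and the middle carton's lid is visible. I'll measure both from the picture.

```bash
python3 - <<'E'
from h import *
k=4.4444/4.3333
sc=lambda p:(p[0]*k,p[1]*k); sd=lambda p:(p[0]*k,(p[1]-50)*k)
print("top front (side)",at("side",sd((217,427)),.1045),at("side",sd((535,420)),.1045),
 "foot",at("side",sd((222,480)),.069),at("side",sd((527,467)),.069))
print("stop top",at("side",sd((148,523)),.087),at("side",sd((615,487)),.087))
print("rear top (scene)",at("scene",sc((356,108)),.1045),at("scene",sc((352,290)),.1045))
print("mid sc: front-x",at("scene",sc((447,140)),.072),"rear-x white",at("scene",sc((645,130)),.072),"grey",at("scene",sc((670,128)),.072))
for p in[(615,142),(640,142),(522,200),(585,200)]:print("mid marks",at("scene",sc(p),.072))
# same marks on the top carton at the start (z .107)
for p in[(460,82),(690,72),(635,85),(680,85),(540,147),(607,145)]:print("top0",at("scene",p,.1075))
E
```

```text
top front (side) [ 0.5348 -0.0905] [ 0.6919 -0.0961] foot [ 0.5354 -0.0909] [ 0.6904 -0.0919]
stop top [ 0.5009 -0.1373] [ 0.7276 -0.128 ]
rear top (scene) [0.5311 0.0148] [0.6538 0.0142]
mid sc: front-x [0.5163 0.0587] rear-x white [0.5089 0.1557] grey [0.5074 0.1681]
mid marks [0.5179 0.1404]
mid marks [0.5179 0.1525]
mid marks [0.5599 0.0932]
mid marks [0.56  0.123]
top0 [0.5138 0.0588]
top0 [0.5065 0.1665]
top0 [0.516 0.14 ]
top0 [0.5161 0.1609]
top0 [0.5602 0.0938]
top0 [0.5588 0.1241]
```

The middle carton's printed marks match the expected position within 2 mm. The top carton's front is at y≈−0.092 and its rear at +0.0145, so about 33 mm remains. I'll push it from behind with both fingers.

```bash
python3 -c "
from h import *
plan([.613,.034,.082],180.6)"; python3 -m inch '{"travel":[[-4,0.2,-1],[-8,0.4,-1],[-9.8,0.4,-1],[-9.8,0.4,-1],[-9.8,0.4,0]],"dr":[[0,0.003,0],[-0.004,0.005,0],[-0.004,0.005,0],[-0.004,0.005,0],[-0.004,0.005,0]],"jaw":[6,6,6,6,6]}' | grep -E 'pos|ft'; python3 -c "
from h import *
plan([.613,.034,.082],180.6)"
```

```text
travel [-9.74  0.18  6.29] dr [-0.0004  0.0062 -0.0006] F [ 0.12  0.3  -0.45] t 15.5 pos [ 0.6157 -0.0637  0.1443]
position: [0.6112, 0.0336, 0.1448]
ft_force: [0.2, 0.0, 0.0]
travel [-0.03 -0.2   6.28] dr [ 0.0026  0.0011 -0.0009] F [0.18 0.04 0.01] t 16.125 pos [0.6112 0.0336 0.1448]
```

```bash
python3 -m inch '{"travel":[[0,-0.2,1.5],[0,-0.2,3],[0,-0.2,4],[0,-0.2,5],[0,-0.2,5.7],[0,-0.2,6.2],[0,-0.2,6.2]],"dr":[[0,0,0],[0,0,0],[0,0,0],[0,0,0],[0,0,0],[0,0,0],[0,0,0]],"jaw":[6,6,6,6,6,6,6]}' | grep -E 'pos|ft'
python3 - <<'E'
from h import *
import cv2
a=r.read_camera("scene")[160:295,190:370];b=r.read_camera("side")[150:285,195:375]
cv2.imwrite("pics/pre_push.png",np.hstack([a,b]))
E
```

```text
position: [0.6129, 0.0337, 0.0826]
ft_force: [-0.1, 0.2, -0.1]
```

No contact on the way down. Now the push.

```bash
python3 -m inch '{"travel":[[0.4,0,0],[0.8,0,0],[1.2,0,0],[1.6,0,0],[2,0,0],[2.4,0,0],[2.7,0,0]],"dr":[[0,0,0],[0,0,0],[0,0,0],[0,0,0],[0,0,0],[0,0,0],[0,0,0]],"jaw":[6,6,6,6,6,6,6]}' | grep -E 'pos|ft'
```

```text
position: [0.6135, 0.0065, 0.0831]
ft_force: [-0.6, 0.8, 0.0]
```

```bash
python3 -m inch '{"travel":[[0.2,0,0],[0.4,0,0],[0.6,0,0],[0.7,0,0]],"dr":[[0,0,0],[0,0,0],[0,0,0],[0,0,0]],"jaw":[6,6,6,6]}' | grep -E 'pos|ft'
```

```text
position: [0.6136, -0.0006, 0.0831]
ft_force: [0.1, 1.2, 0.7]
```

```bash
python3 -m inch '{"travel":[[0.1,0,0],[0.2,0,0],[0.3,0,0],[0.3,0,0]],"dr":[[0,0,0],[0,0,0],[0,0,0],[0,0,0]],"jaw":[6,6,6,6]}' | grep -E 'pos|ft'
```

```text
position: [0.6136, -0.0031, 0.0831]
ft_force: [-0.9, 3.9, 1.3]
```

```bash
python3 -m inch '{"travel":[[0.05,0,0],[0.1,0,0],[0.12,0,0],[0.12,0,0]],"dr":[[0,0,0],[0,0,0],[0,0,0],[0,0,0]],"jaw":[6,6,6,6]}' | grep -E 'pos|ft|tor'; python3 -c "
from h import *
s=r.sense();print(s['ft_force'],s['wrist_torque'])"
```

```text
position: [0.6135, -0.0033, 0.0831]
ft_force: [-1.0, 6.7, 2.0]
[-0.98948749  6.71073434  1.96585626] [2.31442157 0.5281313  0.26667403]
```

```bash
python3 -m inch '{"travel":[[0.1,0,0],[0.15,0,0],[0.18,0,0],[0.18,0,0]],"dr":[[0,0,0],[0,0,0],[0,0,0],[0,0,0]],"jaw":[6,6,6,6]}' | grep -E 'pos|ft|tor'; python3 -m inch '{"travel":[[-0.3,0,0],[-1,0,0],[-1.8,0,0],[-1.8,0,-2],[-1.8,0,-6],[-1.8,0,-12],[-1.8,0,-14],[-1.8,0,-14]],"dr":[[0,0,0],[0,0,0],[0,0,0],[0,0,0],[0,0,0],[0,0,0],[0,0,0],[0,0,0]],"jaw":[6,6,6,6,6,6,6,6]}' | grep -E 'pos|ft'
python3 - <<'E'
from h import *
import cv2
a=r.read_camera("scene")[160:295,190:370];b=r.read_camera("side")[150:285,195:375]
cv2.imwrite("pics/fin.png",cv2.convertScaleAbs(np.vstack([cv2.resize(a,(780,585),interpolation=cv2.INTER_CUBIC)[:300],cv2.resize(b,(780,585),interpolation=cv2.INTER_CUBIC)[250:550]]),alpha=1.4))
E
```

```text
position: [0.6134, -0.0034, 0.0831]
ft_force: [-2.3, 9.2, 1.8]
position: [0.6143, 0.014, 0.2253]
ft_force: [-0.7, 0.2, -0.1]
```

View pics/fin.png

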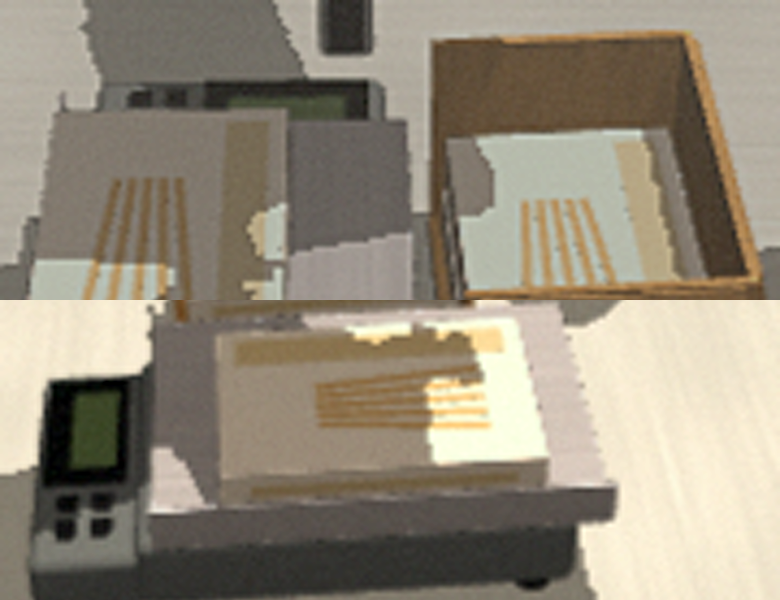

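The carton appears flush, its front face running parallel to the stop's top edge: front (218,475)-(548,458), stop (148,523)-(615,487). A numeric check follows.

```bash
python3 - <<'E'
from h import *
k=4.4444/4.3333
sc=lambda p:(p[0]*k,p[1]*k); sd=lambda p:(p[0]*k,(p[1]-50)*k)
for t,n,f,ps,z in[("front","side",sd,[(218,475),(548,458)],.1045),("rear","side",sd,[(216,335),(517,319)],.1045),("stop","side",sd,[(148,521),(615,487)],.087),("rear sc","scene",sc,[(287,108),(290,262)],.1045),("front sc","scene",sc,[(52,112),(36,262)],.1045),("plat edge","scene",sc,[(408,122),(411,232)],.069)]:
    a,b=[at(n,f(p),z) for p in ps];d=b-a
    print(t,a,b,"ang %.2f"%np.degrees(np.arctan2(d[1],d[0])))
E
```

```text
front [ 0.5353 -0.1249] [ 0.6943 -0.1239] ang 0.36
rear [ 0.5342 -0.0179] [ 0.6938 -0.0154] ang 0.90
stop [ 0.5009 -0.1359] [ 0.7276 -0.128 ] ang 2.00
rear sc [ 0.531  -0.0178] [ 0.6363 -0.0131] ang 2.56
front sc [ 0.5339 -0.1284] [ 0.6362 -0.1242] ang 2.35
plat edge [0.4992 0.0398] [0.5789 0.0406] ang 0.58
```

```bash
python3 -c "
from workcell import r
s=r.sense();print(s['time_s'],abs(s['dq']).max());print(r.sign_off())"
```

```text
21.075 0.020088452367791835
the job is handed in; nothing more can be done
None
```

The top carton is on the scale, up against the back stop and about midway along it. I handed the job in at about 21 s of the 72 s allowed. The hand-in gave no verdict, so this rests on my own checks.

I pressed the lid with about 6–10 N and slid the carton out of the case and across the gap onto the platter. Then I let go and pushed it from behind with both fingers until it stopped against the back stop, at about 9 N. The arm then backed off 14 cm above.

Last checks:
- **Position:** the carton's centre is at about (0.614, −0.070), against a stop middle of about x 0.614. The cameras put its front within 1–2 mm of the stop, and the arm barely moved when I pushed harder.
- **Squareness:** the measured edges disagree. The side camera gave the carton 0.4–0.9° and the scene camera about 2.4° on shorter edges. The platter measured 0.6° on its case-side edge and the stop 2.0° in the last picture. The worst pairing is about 2°, inside the 3.4° limit.
- **Cartons below:** the middle carton's printed marks stayed within about 2 mm of where they should be. I could not see the lowest one in that check.
- **Forces:** the highest reading at the end of any move was about 10 N, and the arm was in free air when I handed in. I only read force at the end of each move, so peaks in between are unknown.
- **Bystanders:** I never saw contact with the jar, cups or tape, but I did not measure their final positions.

Two things did not go cleanly. The carton turned about 8° on the platter, which I corrected by loading the other finger. The fingers also slipped about 14 mm on the lid, so the last 33 mm or so was done by pushing from behind.

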